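Stop-button test on a reactor control box

TASK

Test the stop on the reactor's control box: push the red mushroom button in until it latches, then twist it clockwise (seen from above) by pushing on a wing until it pops back up, and then press the green restart button fully in and let it come back out. Do it all by pushing with the fingertips, gripping and lifting nothing; do not press the blue button, do not push hard, and leave the loose things around the box where they are. Finish with the red button up and sprung back straight.

Things in the scene. Friction and masses are not known exactly. Their poses are not given: they have to be found in the camera images.
- station: the control box: fixed grey steel box, 240 mm (x) by 320 mm (y) by 70 mm tall, level aluminium top; origin at the centre of its underside, y to the robot's left at yaw 0 (turned up to 0.45 rad). The red stop button stands on a yellow square in the +y half (70 mm from the centre), the green and blue ones about 90 mm along -y, one nearer and one farther along x, in either order
- stop_seat (a point): point on the box top on the red button's axis, under the head. Round the axis a black collar of 17 mm radius stands 13 mm tall; elsewhere under the wings it is free down to the flat box top
- stop_head: the red mushroom head, one solid part: dome 50 mm in diameter on an upright axis, with two straight wings along its +y and -y, to 46 mm from the axis, each 12 mm thick (along x) and 16 mm tall. Origin on the axis, 38 mm under the crown; it moves and turns with the head. Head up: crown 50 mm, wings 26 to 42 mm above the box top; latched: all 8 mm lower
- stop_top (a point): the crown of the red dome, on the axis: where to push down
- wing_a (a point): middle of the end face of the wing on +y of the head, half-way up the wing, 46 mm from the axis
- wing_b (a point): middle of the end face of the opposite wing, on -y of the head, half-way up, 46 mm from the axis
- stop_push (a joint): how far the red head is down, m: 0 up, 0.008 fully in. Snap action: it takes about 6 N to start it, the push gets lighter, and past half-way (0.004) it snaps in and stays in by itself. It stays so until twisted
- stop_twist (a joint): turn of the red head, rad: 0 at rest, grows clockwise seen from above, stop at 0.95. Sprung back to 0 by a weak spring (0.01 to 0.04 N m). When the head is latched, turning works a cam that lifts it; past about 0.7 (at most 0.8) it snaps up. Some 2 to 3 N on the side of a wing near its end turn it
- restart_top (a point): centre of the top of the green restart button's cap: round, 32 mm in diameter, in a steel ring of 48 mm; the top stands 22 mm above the box top, the ring 12 mm
- restart (a joint): how far the green button is down, m: 0 out, 0.006 fully in; a spring of about 1.5 N at the start to 5 N fully in pushes it back out
- mute_top (a point): centre of the top of the blue button's cap, same size and spring as the green one, 55 to 75 mm from it; not to be pressed
- mute (a joint): how far the blue button is down, m: 0 out, 0.006 fully in
- vial_on_box: small clear glass vial with teal cap, 26 mm wide, 50 mm tall, standing on the top of the control box, near the middle of its far edge; origin on its underside. Loose, to be left alone
- vial: small clear glass vial with teal cap, 26 mm wide, 50 mm tall, on the bench beyond the control box; origin on its underside. Loose, to be left alone
- orange_cap_bottle: clear bottle with orange cap, 64 mm wide, 130 mm tall, on the bench left of the control box; origin on its underside. Loose, to be left alone
- amber_jar: amber jar with red cap, 64 mm wide, 100 mm tall, on the bench right of the control box; origin on its underside. Loose, to be left alone
- screwdriver: yellow-handled screwdriver, 190 mm long, lying on the bench between the robot and the control box; origin on its underside. Loose, to be left alone
- gauge: round black digital pressure gauge with blue face, 72 mm wide, 36 mm tall with a steel stem, lying on the bench beyond the control box; origin on its underside. Loose, to be left alone

How it is judged:
By the outcome, as a careful person would: the job done as asked, in the order asked, and still so for the second after the job is handed in, with the robot touching nothing.
It also fails if it takes over 48 s, if anything falls off the work surface, if the arm or the gripper's body presses on something with over 40 N, if the wrist force passes 120 N, or if a joint passes its speed limit or range.

ROBOT

A 6-joint arm with a two-finger parallel gripper is mounted at the origin on the work surface. World frame = base frame: x ahead of the robot, y to its left, z up, the work surface at z = 0. Lengths are in mm, angles in rad, forces in N, time in s.
With the tool pointing down it reaches from about 350 to 975 mm from the base axis. Payload 7.1 kg.
Tool frame: the origin (TCP) lies between the finger pads; the fingertips stand 19 mm ahead of it and the grasp point (between the pads) is the TCP (ctrl.finger_overhang is the distance from the TCP to the fingertips, in mm); z points along the fingers, y is the line along which they close (so a half turn about z gives the same grasp; the last joint's range is limited). The gripper opens to 88 mm and grips with 3 to 60 N. Pads are 20 mm wide; open, the fingers measure 115 mm over their backs; the gripper's body (75 mm by 178 mm) begins 61 mm behind the grasp point.
Start: joints at [1.202, 0.423, 1.63, -0, 1.089, -0.019], TCP at [214.162, 587.145, 241.675] pointing down, gripper open.
Joint ranges: [-3, 3], [-0.9, 2.11], [0.09, 2.58], [-1.31, 4.45], [0.11, 2.69], [-2.54, 2.54]. Speed limits (rad/s): [2.39, 2.39, 3.01, 3.14, 3.14, 3.14].

INTERFACE

Orientations are given as a rotation vector (axis times angle).
In Python, from workcell import ctrl gives the robot as it stands. The module is installed in compiled form; this text tells all that it offers.
- The arm moves only by the tool arm_command, never from a script. Its argument "rows" is one flat list of numbers, 7 for each row, row after row: the turn, a rotation vector about the tool's x, y, z scaled (see below), then the shift along the tool's x, y, z scaled (see below), then the opening, from -1 (shut) to 1 (fully open). A call has 1 to 5 rows; each row is the pose to reach, as a shift and turn from the pose commanded when the call began, along the tool's axes at that moment, turning the shorter way round; what a row does not reach only later rows make up. The controller multiplies each number of a shift by 80 mm and each number of a turn by 180 degrees. A row lasts 1/10 s, in which the tool goes at most 50 mm and 8.59 degrees, less where a joint would pass 70% of its speed; a pose out of reach is approached as far as the arm can. A call with a number of a shift or a turn outside -1 to 1 is refused whole. A call with a gripper value outside its range is refused whole. The fingers move at their own pace and stop on an object; the grip force is fixed at half the most. Time passes only in rows, so rows that repeat a pose let the fingers close. It gives the time, the measured TCP pose, the force, the opening and the grip force at its end, in the units of the state.
- ctrl.get_obs(): the state, without advancing time (a new reading comes with each control period).
- ctrl.get_image(name): name is "side" or "top"; returns (picture, depth): 400x640x3 uint8, red, green, blue; 400x640 float32, mm along the optical axis (not along the pixel's ray), 0 where there is no reading.
- ctrl.camera_params(name): a dict with "camera_matrix" (3x3 intrinsics, pixels), "world_to_cam" (4x4, takes a point from world to camera coordinates). Camera axes: x right, y down, z forward; pixel columns grow to the right and rows downward; lengths in mm; the calibration is good to about 2 mm. A picture is of the moment at which its call begins. camera_params takes no time and is no camera call.
- ctrl.close_job(): hands the job in; it is judged then, once.
The state is a dict: "t": time; "qpos": joint angles; "qvel": joint speeds; "joint_torque": joint torques, N m; "ee_pos": TCP position; "orientation": TCP orientation; "ft_force": force on the tool from outside, world axes, zero at the start; "moment": the same for the moment, N m; "width": finger opening in mm; "grasp_force": force on a finger pad.
Only numpy, scipy, OpenCV 4.12 (cv2) and the standard library are available. Lean on these libraries where they do the work, as an engineer would, in place of code of your own. Each camera call takes 0.05 s, during which the arm holds its last target. There are 200 camera calls.

## Working session

There is one attempt and no reset: what is moved stays moved. The work goes in short steps, Python scripts to look and compute and a tool call to move; the robot and the scene stay as the last step left them, time stands still between calls to the robot, and variables do not carry over. Pictures are saved under pics/ and viewed, at most 10 in all, crops included, and the job is handed in when it is done.

Besides the shell and the picture viewer there is one more tool, called after "Request:" by a JSON object that holds its "fn" and its "kwargs". arm_command: Moves the arm, as the interface text tells. Shifts and turns lie within -1 to 1; 1 stands for 80 mm of shift or 180 degrees of turn. Its arguments: {"type":"object","properties":{"rows":{"type":"array","items":{"type":"number"}}},"required":["rows"]}

```bash
mkdir -p pics; cat > h.py <<'E'
import numpy as np, cv2
from workcell import ctrl
def ray(cam,u,v,z):
    p=ctrl.camera_params(cam);K=np.array(p["camera_matrix"]);T=np.array(p["world_to_cam"])
    R,t=T[:3,:3],T[:3,3];c=-R.T@t;d=R.T@np.linalg.inv(K)@np.array([u,v,1.])
    return c+d*(z-c[2])/d[2]
def cloud(cam,dep):
    p=ctrl.camera_params(cam);K=np.array(p["camera_matrix"]);T=np.array(p["world_to_cam"])
    v,u=np.mgrid[:400,:640];X=np.stack([(u-K[0,2])/K[0,0]*dep,(v-K[1,2])/K[1,1]*dep,dep],-1)
    return (X-T[:3,3])@T[:3,:3]
E
python3 - <<'E'
from h import *
print(ctrl.get_obs(),ctrl.finger_overhang)
for n in("top","side"):
    im,d=ctrl.get_image(n);np.savez(f"{n}.npz",im=im,d=d);cv2.imwrite(f"pics/{n}0.png",im[...,::-1]);print(n,ctrl.camera_params(n))
E
```

```text
{'t': 0.0, 'qpos': array([ 1.20195811e+00,  4.23845590e-01,  1.63070648e+00, -1.36290666e-05,
        1.08858573e+00, -1.89989712e-02]), 'qvel': array([-9.31057695e-04,  7.93998075e-04, -1.32243945e-03,  1.11027579e-03,
        6.91092672e-04, -1.49223494e-05]), 'joint_torque': array([ 3.37470330e-03, -5.44604588e+01, -2.73670542e+01,  6.45575090e-02,
        2.27210205e-02, -1.11894983e-04]), 'ee_pos': array([214.00189554, 586.64992014, 240.89223226]), 'orientation': array([-5.46668476e-01, -3.09337290e+00,  2.38505100e-03]), 'ft_force': array([ 0.20000776,  0.4327128 , -0.18850763]), 'moment': array([-0.00779062,  0.0101335 ,  0.00176412]), 'grasp_force': 0.0, 'width': 87.56447292974092} 19.0
top {'camera_matrix': array([[454.03891491,   0.        , 322.51463805],
       [  0.        , 454.03891491, 197.57455012],
       [  0.        ,   0.        ,   1.        ]]), 'world_to_cam': array([[ 2.37772337e-02, -9.99610509e-01,  1.46107061e-02,
         3.34849757e+01],
       [-9.83423628e-01, -2.60150717e-02, -1.79446883e-01,
         5.99801014e+02],
       [ 1.79757089e-01, -1.01017631e-02, -9.83659160e-01,
         1.03571343e+03],
       [ 0.00000000e+00,  0.00000000e+00,  0.00000000e+00,
         1.00000000e+00]])}
side {'camera_matrix': array([[439.24589256,   0.        , 322.78404713],
       [  0.        , 439.24589256, 194.3290267 ],
       [  0.        ,   0.        ,   1.        ]]), 'world_to_cam': array([[ 6.92787872e-01, -7.21038545e-01, -1.21811317e-02,
        -3.59973853e+02],
       [-5.60391113e-01, -5.27649737e-01, -6.38394514e-01,
         4.35001841e+02],
       [ 4.53879681e-01,  4.49098175e-01, -7.69612931e-01,
         8.34059365e+02],
       [ 0.00000000e+00,  0.00000000e+00,  0.00000000e+00,
         1.00000000e+00]])}
```

View pics/top0.png

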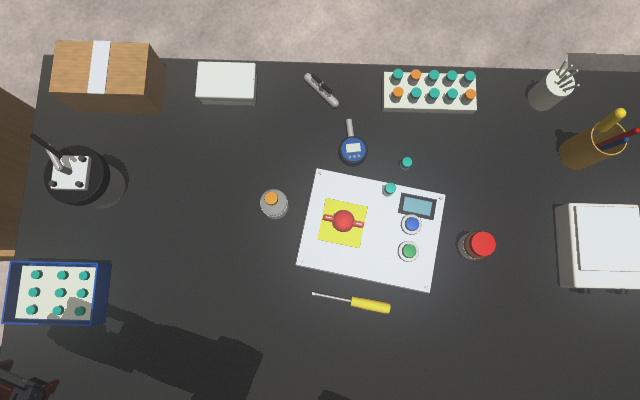

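View pics/side0.png

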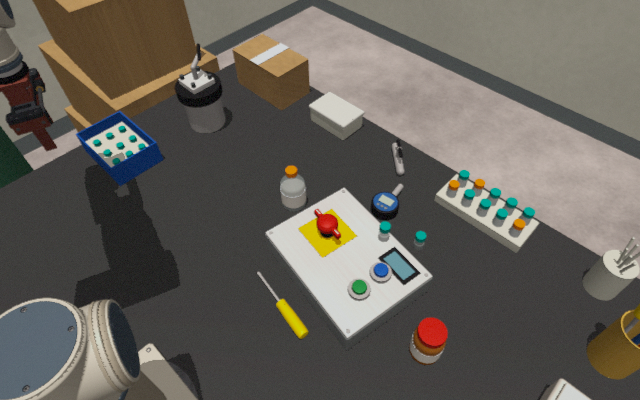

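Top view: box corners are at about (318,170), (444,194), (431,291) and (297,265). The red head is at (343,221) with wings toward (325,218) and (362,224), green is at (409,251) (nearer) and blue at (411,225). The vial on the box is at (390,189). The side view agrees: red (327,225), green (359,288), blue (381,271).

```bash
python3 - <<'E'
from h import *
for n in("top","side"):
    f=np.load(n+".npz");im,d=f["im"],f["d"];P=cloud(n,d);hsv=cv2.cvtColor(im,cv2.COLOR_RGB2HSV)
    H,S,V=[hsv[...,i].astype(int) for i in range(3)]
    roi=np.zeros((400,640),bool)
    if n=="top": roi[165:295,295:446]=1
    else: roi[188:345,264:432]=1
    M={"red":((H<6)|(H>174))&(S>150)&(V>60),"green":(H>50)&(H<75)&(S>120),"blue":(H>108)&(H<125)&(S>130),"yellow":(H>22)&(H<34)&(S>150),"teal":(H>78)&(H<95)&(S>120)}
    for k,m in M.items():
        m=(m&roi).astype(np.uint8);c,l,st,ce=cv2.connectedComponentsWithStats(m)
        if c<2: continue
        i=1+np.argmax(st[1:,4]);mm=l==i;pts=P[mm&(d>0)];z=dict(red=105,green=92,blue=92,yellow=70,teal=120)[k]
        print(n,k,st[i],ce[i].round(1),"ray",ray(n,*ce[i],z).round(1),"depth med",np.median(pts,0).round(1),"zmax",np.percentile(pts[:,2],98).round(1))
        if k=="red":
            w=pts[(pts[:,2]<115)&(pts[:,2]>104)];
            top=pts[pts[:,2]>113];print(" crown",top.mean(0).round(1),len(top))
            xy=pts[pts[:,2]>98][:,:2];r=cv2.minAreaRect(xy.astype(np.float32));print(" rect",r)
        if k in("green","blue"):
            t=pts[pts[:,2]>88];print(" top",t.mean(0).round(1),len(t))
    white=(S<40)&(V>150)&roi
    m=(np.abs(P[...,2]-70)<6)&(d>0)&roi
    r=cv2.minAreaRect(P[m][:,:2].astype(np.float32));print(n,"box",r,np.median(P[m][:,2]))
E
```

```text
top red [336 212  13  13  54] [340.3 216.9] ray [546.    7.6 105. ] depth med [545.6   9.1 118.8] zmax 123.0
 crown [544.    8.3 118.9] 54
 rect ((542.9440307617188, 8.268390655517578), (18.27013397216797, 31.031442642211914), 42.75857162475586)
top blue [406 218  13  12 121] [412.1 223.4] ray [ 536.9 -158.4   92. ] depth med [ 537.3 -158.    92.6] zmax 95.8
 top [ 536.8 -158.2   92.5] 118
top yellow [328 202   1   1   1] [328. 202.] ray [585.6  35.5  70. ] depth med [585.3  35.5  71.5] zmax 71.5
top teal [386 183  10  10  83] [390.3 187.3] ray [ 614.3 -104.   120. ] depth med [ 614.4 -103.5  120.8] zmax 123.5
top box ((524.906494140625, -67.18998718261719), (318.822021484375, 239.01828002929688), 79.60196685791016) 70.59271577346311
side red [315 210  25  29 382] [327.1 223.9] ray [536.2   0.6 105. ] depth med [530.7  -4.5 114.6] zmax 120.3
 crown [534.7   0.9 117. ] 225
 rect ((533.5447998046875, 0.7569084167480469), (43.55552291870117, 80.509765625), 16.545883178710938)
side green [352 280  15  14 159] [359.  286.6] ray [ 472.5 -150.9   92. ] depth med [ 472.7 -150.3   91.2] zmax 94.2
 top [ 473.3 -150.2   91.4] 149
side blue [375 273  12   4  15] [380.2 275. ] ray [ 523.7 -165.6   92. ] depth med [ 524.1 -165.3   88.7] zmax 92.1
 top [ 524.6 -163.1   90.4] 8
side yellow [299 209  58  48 977] [326.2 235.4] ray [529.2  -3.1  70. ] depth med [520.4  -9.9  70.1] zmax 73.5
side teal [380 219  11  14 114] [384.9 226.4] ray [ 611.2 -104.6  120. ] depth med [ 612.4 -103.1  118.3] zmax 122.0
side box ((522.4779052734375, -66.93167114257812), (500.9332275390625, 237.8666534423828), 79.94243621826172) 69.51545762310809
```

```bash
python3 - <<'E'
from h import *
for n in("top","side"):
    f=np.load(n+".npz");im,d=f["im"],f["d"];P=cloud(n,d).astype(float);hsv=cv2.cvtColor(im,cv2.COLOR_RGB2HSV)
    H,S,V=[hsv[...,i].astype(int) for i in range(3)]
    g=(np.hypot(P[...,0]-537,P[...,1]-2)<60)&(d>0)&(P[...,2]>90)
    red=((H<9)|(H>170))&(S>90)&g
    p=P[red];print(n,"red",red.sum(),"zmax",p[:,2].max().round(1))
    t=p[p[:,2]>112]; A=np.c_[2*t,np.ones(len(t))];s=np.linalg.lstsq(A,(t**2).sum(1),rcond=None)[0]
    print(" crown c",t.mean(0).round(1),"sphere",s[:3].round(1),np.sqrt(s[3]+s[:3]@s[:3]).round(1))
    r=np.hypot(p[:,0]-537,p[:,1]-2);w=p[(r>30)]
    for sg in(1,-1):
        q=w[(w[:,1]-2)*sg>0];
        if len(q): print(" wing",sg,len(q),q.mean(0).round(1),"rmax",np.hypot(q[:,0]-537,q[:,1]-2).max().round(1))
    for nm,c,hl,hh in(("green",(473,-150),40,85),("blue",(535,-160),100,130)):
        m=(np.hypot(P[...,0]-c[0],P[...,1]-c[1])<30)&(P[...,2]>87)&(P[...,2]<97)&(d>0)&(S>60)&(H>hl)&(H<hh)
        q=P[m];e=cv2.minEnclosingCircle(q[:,:2].astype(np.float32));print(" ",nm,len(q),q.mean(0).round(1),e)
        u=np.argwhere(m).mean(0);print("  ray",ray(n,u[1],u[0],92).round(1))
E
python3 - <<'E'
import cv2
for n,(a,b,c,e) in dict(top=(160,300,290,450)).items():
    i=cv2.imread(f"pics/{n}0.png")[a:b,c:e];cv2.imwrite(f"pics/{n}c.png",cv2.resize(i,None,fx=4,fy=4,interpolation=2))
E
```

```text
top red 431 zmax 123.6
 crown c [537.1   1.1 117.3] sphere [5.38e+02 5.00e-01 7.60e+01] 45.4
 wing 1 26 [543.   38.8 110.6] rmax 44.3
 wing -1 25 [530.  -35.6 111.5] rmax 45.7
  green 139 [ 474.1 -150.2   92.4] ((474.5113220214844, -150.14944458007812), 15.090388298034668)
  ray [ 474.2 -150.3   92. ]
  blue 144 [ 536.7 -157.5   92.1] ((536.768798828125, -157.9005889892578), 15.4868803024292)
  ray [ 536.7 -157.5   92. ]
side red 398 zmax 121.7
 crown c [5.343e+02 3.000e-01 1.165e+02] sphere [536.9   1.9  78. ] 42.2
 wing 1 22 [540.9  38.7 110.1] rmax 44.6
 wing -1 35 [527.3 -35.5 109.2] rmax 45.3
  green 163 [ 473.2 -150.7   91.1] ((473.0120544433594, -149.6677703857422), 15.830206871032715)
  ray [ 472.8 -151.    92. ]
  blue 154 [ 535.2 -157.4   90.9] ((536.3724975585938, -156.51055908203125), 16.275177001953125)
  ray [ 534.7 -157.7   92. ]
```

View pics/topc.png

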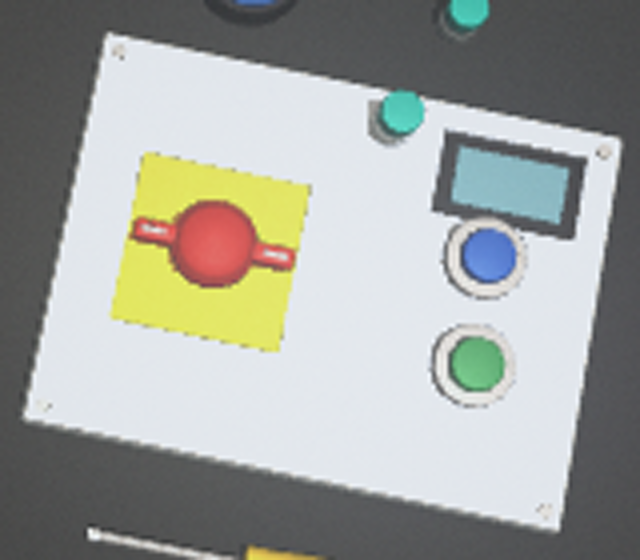

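Top crop: the red wings run along the box's y axis, so the head is at rest. Green is nearer, blue farther, with the vial behind them. Positions:

| Point | Position (mm) |
|---|---|
| Red axis | (537,1), crown at z 120 |
| Wing heading | −10° from +y |
| Green top | (473.5,−150.3,92) |
| Blue top | (536,−157.6) |

The sizes agree with those given. Next I close the fingers and travel high above the scene.

Request:
{"fn": "arm_command", "kwargs": {"rows": [0, 0, 0, -0.5, -0.44, 0, -1, 0, 0, 0, -1, -0.88, 0, -1, 0, 0, 0, -1, -0.88, 0, -1]}}

```text
t: 0.4
ee_pos: [266.2, 489.4, 240.9]
orientation: [-0.55, -3.093, 0.006]
ft_force: [-0.5, 0.0, 0.6]
width: 67.4
grasp_force: 0.0
```

Request:
{"fn": "arm_command", "kwargs": {"rows": [0, 0, 0, -0.5, -0.44, 0, -1, 0, 0, 0, -1, -0.88, 0, -1, 0, 0, 0, -1, -0.88, 0, -1]}}

```text
t: 0.7
ee_pos: [317.2, 396.6, 241.3]
orientation: [-0.551, -3.093, 0.003]
ft_force: [-0.4, -0.6, -0.4]
width: 43.3
grasp_force: 0.0
```

Request:
{"fn": "arm_command", "kwargs": {"rows": [0, 0, 0, -0.5, -0.44, 0, -1, 0, 0, 0, -1, -0.88, 0, -1, 0, 0, 0, -1, -0.88, 0, -1]}}

```text
t: 1.0
ee_pos: [368.6, 303.8, 241.6]
orientation: [0.552, 3.093, -0.001]
ft_force: [-0.3, -0.1, 0.9]
width: 19.5
grasp_force: 0.0
```

Request:
{"fn": "arm_command", "kwargs": {"rows": [0, 0, 0, -0.5, -0.44, 0, -1, 0, 0, 0, -1, -0.88, 0, -1, 0, 0, 0, -1, -0.88, 0, -1]}}

```text
t: 1.3
ee_pos: [420.1, 210.8, 241.8]
orientation: [0.552, 3.092, -0.0]
ft_force: [-0.1, 0.7, -0.3]
width: 0.4
grasp_force: 0.0
```

Request:
{"fn": "arm_command", "kwargs": {"rows": [0, 0, 0, -0.5, -0.44, 0, -1, 0, 0, 0, -1, -0.88, 0, -1, 0, 0, 0, -1, -0.88, 0, -1]}}

```text
t: 1.6
ee_pos: [471.6, 117.5, 241.9]
orientation: [0.551, 3.091, 0.0]
ft_force: [-0.8, 0.2, 1.3]
width: 0.6
grasp_force: 0.0
```

Request:
{"fn": "arm_command", "kwargs": {"rows": [0, 0, 0.047, -0.5, -0.44, 0, -1, 0, 0, 0.094, -1, -0.88, 0, -1, 0, 0, 0.141, -1, -0.88, 0, -1, 0, 0, 0.188, -1, -0.88, 0, -1, 0, 0, 0.235, -1, -0.88, 0, -1]}}

```text
t: 2.1
ee_pos: [520.7, 27.1, 241.4]
orientation: [-1.635, -2.682, -0.001]
ft_force: [0.2, -0.1, -0.1]
width: 0.6
grasp_force: 0.0
```

Request:
{"fn": "arm_command", "kwargs": {"rows": [0, 0, 0.045, 0, 0, 0, -1, 0, 0, 0.09, 0, 0, 0, -1, 0, 0, 0.135, 0, 0, 0, -1, 0, 0, 0.18, 0, 0, 0, -1, 0, 0, 0.21, 0, 0, 0, -1]}}

```text
t: 2.6
ee_pos: [520.5, 27.9, 241.6]
orientation: [-2.413, -2.011, -0.001]
ft_force: [-0.3, 0.6, -0.5]
width: 0.5
grasp_force: 0.0
```

Request:
{"fn": "arm_command", "kwargs": {"rows": [0, 0, 0, 0, 0, 0, -1, 0, 0, 0, 0, 0, 0, -1]}}

```text
t: 2.8
ee_pos: [520.4, 27.1, 241.6]
orientation: [-2.405, -2.021, -0.0]
ft_force: [0.3, -0.7, 0.4]
width: 0.3
grasp_force: 0.0
```

```bash
cat >> h.py <<'E'
from scipy.spatial.transform import Rotation as Ro
def go(x,y,tip,head=None):
    "tool-axis shift (units) to put tips at x,y,tip; optional tool-y heading in deg -> rz units"
    o=ctrl.get_obs();R=Ro.from_rotvec(o["orientation"]).as_matrix()
    s=R.T@(np.array([x,y,tip+19])-o["ee_pos"])
    h=np.degrees(np.arctan2(R[1,1],R[0,1]))
    print("t",o["t"],"pos",o["ee_pos"].round(2),"heading",h.round(2),"tilt",R[:,2].round(4),"F",o["ft_force"].round(2),"w",round(o["width"],1))
    print("shift mm",s.round(2),"units",(s/80).round(4),"turn" if head is None else ((h-head+90)%180-90)/180)
E
python3 -c "
from h import *
go(537,1,135,-10.2)"
```

```text
t 2.8 pos [520.43  27.1  241.58] heading -9.93 tilt [-2.e-04  3.e-04 -1.e+00] F [ 0.29 -0.73  0.35] w 0.3
shift mm [-22.88  20.84  87.57] units [-0.286   0.2605  1.0946] 0.0014973494133477692
```

Request:
{"fn": "arm_command", "kwargs": {"rows": [0, 0, 0, -0.286, 0.26, 0.4, -1, 0, 0, 0, -0.286, 0.26, 0.8, -1, 0, 0, 0, -0.286, 0.26, 1, -1, 0, 0, 0, -0.286, 0.26, 1, -1]}}

```text
t: 3.2
ee_pos: [535.2, 0.0, 159.3]
orientation: [-2.405, -2.016, 0.006]
ft_force: [-0.5, 0.7, -0.1]
width: 0.4
grasp_force: 0.0
```

Request:
{"fn": "arm_command", "kwargs": {"rows": [0, 0, 0, 0, 0, 0.1, -1, 0, 0, 0, 0, 0, 0.16, -1, 0, 0, 0, 0, 0, 0.2, -1, 0, 0, 0, 0, 0, 0.22, -1, 0, 0, 0, 0, 0, 0.22, -1]}}

```text
t: 3.7
ee_pos: [536.9, -0.3, 144.3]
orientation: [2.409, 2.016, 0.0]
ft_force: [-0.2, 0.0, 0.9]
width: 0.3
grasp_force: 0.0
```

Request:
{"fn": "arm_command", "kwargs": {"rows": [0, 0, 0, 0, 0, 0.03, -1, 0, 0, 0, 0, 0, 0.05, -1, 0, 0, 0, 0, 0, 0.07, -1, 0, 0, 0, 0, 0, 0.08, -1, 0, 0, 0, 0, 0, 0.08, -1]}}

```text
t: 4.2
ee_pos: [536.9, -0.4, 137.8]
orientation: [2.409, 2.016, 0.0]
ft_force: [0.2, -0.3, 4.4]
width: 0.6
grasp_force: 1.9
```

Request:
{"fn": "arm_command", "kwargs": {"rows": [0, 0, 0, 0, 0, 0.01, -1, 0, 0, 0, 0, 0, 0.02, -1, 0, 0, 0, 0, 0, 0.025, -1, 0, 0, 0, 0, 0, 0.025, -1]}}

```text
t: 4.6
ee_pos: [536.6, -0.4, 135.3]
orientation: [-2.409, -2.016, 0.001]
ft_force: [-0.5, -0.2, 0.2]
width: 0.6
grasp_force: 0.0
```

Request:
{"fn": "arm_command", "kwargs": {"rows": [0, 0, 0, 0, 0, 0.02, -1, 0, 0, 0, 0, 0, 0.035, -1, 0, 0, 0, 0, 0, 0.045, -1, 0, 0, 0, 0, 0, 0.045, -1]}}

```text
t: 5.0
ee_pos: [536.7, -0.4, 131.9]
orientation: [-2.409, -2.016, 0.0]
ft_force: [-0.4, 0.4, -0.2]
width: 0.4
grasp_force: 0.0
```

Request:
{"fn": "arm_command", "kwargs": {"rows": [0, 0, 0, 0, 0, 0.008, -1, 0, 0, 0, 0, 0, 0.015, -1, 0, 0, 0, 0, 0, 0.015, -1]}}

```text
t: 5.3
ee_pos: [536.9, -0.4, 131.1]
orientation: [2.409, 2.016, 0.0]
ft_force: [-1.0, -0.1, 2.1]
width: 0.5
grasp_force: 1.4
```

Contact again at tip z = 112, so the head is latched 8 mm down. Next I lift and go down on the near side of the +y wing.

Request:
{"fn": "arm_command", "kwargs": {"rows": [0, 0, 0, 0, 0, -0.3, -1, 0, 0, 0, 0.25, -0.19, -0.3, -1, 0, 0, 0, 0.49, -0.375, -0.3, -1, 0, 0, 0, 0.49, -0.375, -0.3, -1, 0, 0, 0, 0.49, -0.375, 0, -1]}}

```text
t: 5.8
ee_pos: [516.5, 43.8, 133.0]
orientation: [2.405, 2.016, 0.007]
ft_force: [0.0, -0.1, -0.9]
width: 0.5
grasp_force: 0.0
```

Request:
{"fn": "arm_command", "kwargs": {"rows": [0, 0, 0, 0, 0, 0.2, -1, 0, 0, 0, 0, 0, 0.35, -1, 0, 0, 0, 0, 0, 0.35, -1, 0, 0, 0, 0, 0, 0.35, -1]}}

```text
t: 6.2
ee_pos: [514.4, 43.2, 102.9]
orientation: [-2.409, -2.016, 0.0]
ft_force: [0.2, 1.1, -0.7]
width: 0.2
grasp_force: 0.0
```

```bash
python3 - <<'E'
from h import *
go(514.2,43.7,82,-10.2)
im,d=ctrl.get_image("side");cv2.imwrite("pics/s1.png",cv2.resize(im[150:330,230:450,::-1],None,fx=3,fy=3))
E
```

```text
t 6.2 pos [514.44  43.22 102.87] heading -10.16 tilt [-2.e-04 -0.e+00 -1.e+00] F [ 0.23  1.14 -0.74] w 0.2
shift mm [ 0.43 -0.32  1.87] units [ 0.0054 -0.004   0.0234] 0.00023596685460023853
```

View pics/s1.png

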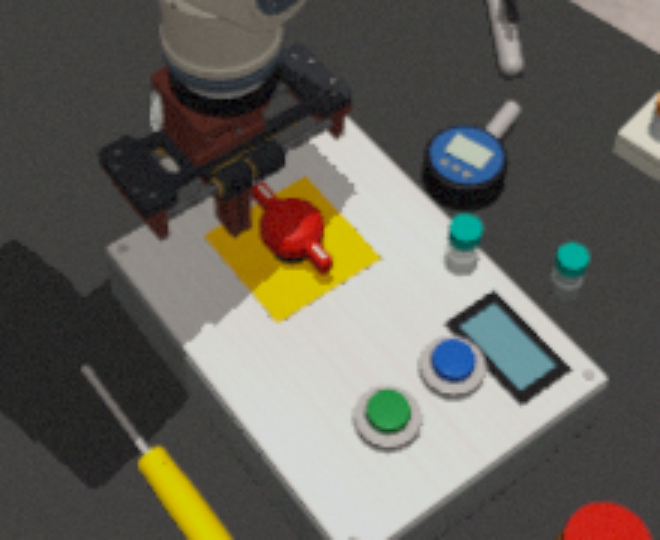

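Side crop: the closed fingers, at about (235,210), stand just on the near side of the +y wing at (262,192), clear of the dome. Now I push in the clockwise sense along an arc.

Request:
{"fn": "arm_command", "kwargs": {"rows": [0, 0, 0, 0, 0.05, 0, -1, 0, 0, 0, 0, 0.09, 0, -1, 0, 0, 0, 0, 0.12, 0, -1, 0, 0, 0, 0, 0.13, 0, -1]}}

```text
t: 6.65
ee_pos: [525.0, 41.6, 103.2]
orientation: [2.409, 2.016, 0.001]
ft_force: [-0.1, -0.3, -0.3]
width: 0.4
grasp_force: 0.0
```

Request:
{"fn": "arm_command", "kwargs": {"rows": [0, 0, 0.0167, 0.012, 0.025, 0, -1, 0, 0, 0.0333, 0.023, 0.051, 0, -1, 0, 0, 0.05, 0.032, 0.077, 0, -1, 0, 0, 0.0667, 0.04, 0.104, 0, -1, 0, 0, 0.0833, 0.047, 0.131, 0, -1]}}

```text
t: 7.15
ee_pos: [534.9, 43.6, 102.9]
orientation: [-2.653, -1.682, 0.001]
ft_force: [-2.0, 0.7, 0.8]
width: 0.2
grasp_force: 0.7
```

Request:
{"fn": "arm_command", "kwargs": {"rows": [0, 0, 0.0167, 0.012, 0.025, 0, -1, 0, 0, 0.0333, 0.023, 0.051, 0, -1, 0, 0, 0.05, 0.032, 0.077, 0, -1, 0, 0, 0.0667, 0.04, 0.104, 0, -1, 0, 0, 0.0833, 0.047, 0.131, 0, -1]}}

```text
t: 7.65
ee_pos: [546.2, 42.6, 102.9]
orientation: [-2.85, -1.321, 0.001]
ft_force: [-0.6, 0.3, 1.0]
width: 0.2
grasp_force: 0.6
```

Request:
{"fn": "arm_command", "kwargs": {"rows": [0, 0, 0.0167, 0.012, 0.025, 0, -1, 0, 0, 0.0333, 0.023, 0.051, 0, -1, 0, 0, 0.05, 0.032, 0.077, 0, -1, 0, 0, 0.0667, 0.04, 0.104, 0, -1, 0, 0, 0.0833, 0.047, 0.131, 0, -1]}}

```text
t: 8.15
ee_pos: [556.8, 38.7, 102.9]
orientation: [-2.998, -0.938, 0.001]
ft_force: [-1.4, 0.7, 1.0]
width: 0.9
grasp_force: 0.4
```

```bash
python3 - <<'E'
from h import *
go(537,1,82,-10.2)
im,d=ctrl.get_image("side");cv2.imwrite("pics/s2.png",cv2.resize(im[150:330,230:450,::-1],None,fx=3,fy=3))
E
```

```text
t 8.15 pos [556.75  38.68 102.91] heading -55.24 tilt [-5.e-04  1.e-04 -1.e+00] F [-1.39  0.69  1.  ] w 0.9
shift mm [-37.71  19.7    1.91] units [-0.4714  0.2462  0.0239] -0.25024436726158683
```

View pics/s2.png

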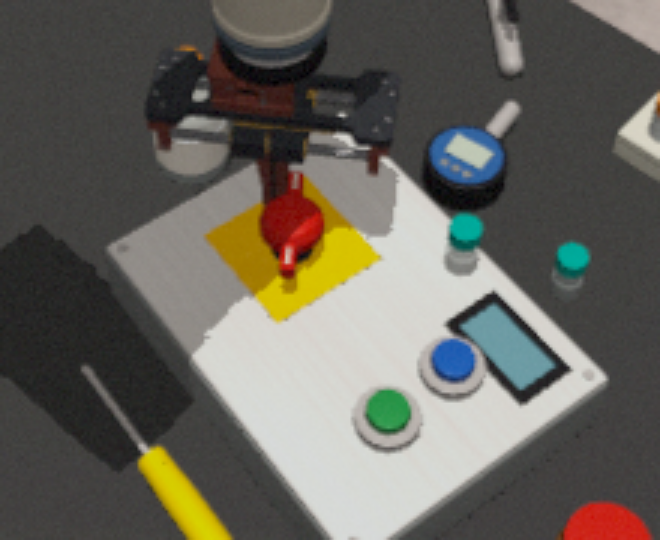

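Side crop: the head has turned about 45°, with wings at (296,185) and (288,262), and it appears raised. I push a few degrees more to be sure, then retreat along the same arc.

Request:
{"fn": "arm_command", "kwargs": {"rows": [0, 0, 0.011, 0.008, 0.017, 0, -1, 0, 0, 0.0222, 0.016, 0.034, 0, -1, 0, 0, 0.0222, 0.016, 0.034, 0, -1]}}

```text
t: 8.5
ee_pos: [559.5, 37.1, 102.9]
orientation: [-3.028, -0.837, -0.0]
ft_force: [-0.3, 0.6, 0.9]
width: 0.3
grasp_force: 0.4
```

```bash
python3 - <<'E'
from h import *
go(514.2,43.7,82,-10.2)
im,d=ctrl.get_image("side");P=cloud("side",d);hsv=cv2.cvtColor(im,cv2.COLOR_RGB2HSV);H,S=hsv[...,0],hsv[...,1]
p=P[((H<9)|(H>170))&(S>150)&(np.hypot(P[...,0]-537,P[...,1]-1)<48)&(P[...,2]>85)&(P[...,2]<130)]
print("zmax",np.percentile(p[:,2],[95,99,100]))
q=p[(p[:,1]<1)&(np.hypot(p[:,0]-537,p[:,1]-1)>30)];m=q.mean(0);print(m,np.degrees(np.arctan2(-(m[0]-537),-(m[1]-1))))
E
```

```text
t 8.5 pos [559.55  37.13 102.93] heading -59.09 tilt [ 0.e+00  1.e-04 -1.e+00] F [-0.34  0.58  0.93] w 0.3
shift mm [-35.53 -28.93   1.93] units [-0.4442 -0.3616  0.0241] -0.2716155742758995
zmax [118.66409912 124.03662584 129.50365444]
[503.64287838 -20.78146707 107.49391066] 56.85634644111897
```

Request:
{"fn": "arm_command", "kwargs": {"rows": [0, 0, 0, 0, -0.1, 0, -1, 0, 0, 0, 0, -0.2, 0, -1, 0, 0, 0, 0, -0.3, 0, -1, 0, 0, 0, 0, -0.4, 0, -1, 0, 0, 0, 0, -0.5, 0, -1]}}

```text
t: 9.05
ee_pos: [538.5, 72.2, 102.9]
orientation: [3.028, 0.837, 0.0]
ft_force: [0.2, -0.7, 0.0]
width: 0.8
grasp_force: 0.0
```

Request:
{"fn": "arm_command", "kwargs": {"rows": [0, 0, 0, 0, 0, -0.4, -1, 0, 0, 0, 0, 0, -0.8, -1, 0, 0, 0, 0, 0, -0.8, -1, 0, 0, 0, 0, 0, -0.8, -1]}}

```text
t: 9.45
ee_pos: [539.1, 71.8, 167.4]
orientation: [3.028, 0.837, 0.002]
ft_force: [0.2, -0.3, 0.1]
width: 0.2
grasp_force: 0.0
```

```bash
python3 - <<'E'
from h import *
go(473.5,-150.3,135,-10.2)
im,d=ctrl.get_image("side");P=cloud("side",d);hsv=cv2.cvtColor(im,cv2.COLOR_RGB2HSV);H,S=hsv[...,0],hsv[...,1]
p=P[((H<9)|(H>170))&(S>90)&(np.hypot(P[...,0]-537,P[...,1]-1)<48)&(P[...,2]>85)&(P[...,2]<130)]
print("zmax",np.percentile(p[:,2],[95,99,100]))
r=np.hypot(p[:,0]-537,p[:,1]-1);print(*[p[(s*(p[:,1]-1)>0)&(r>30)].mean(0) for s in(1,-1)])
cv2.imwrite("pics/s3.png",cv2.resize(im[150:330,230:450,::-1],None,fx=3,fy=3))
E
```

```text
t 9.45 pos [539.09  71.81 167.38] heading -59.1 tilt [ 1.6e-03  1.0e-04 -1.0e+00] F [ 0.15 -0.33  0.06] w 0.2
shift mm [-170.37  156.88   13.24] units [-2.1296  1.961   0.1655] -0.27165380398667605
zmax [119.53620394 120.79012358 121.60912135]
[540.60371159  38.71631379 109.16688312] [526.9084615  -36.46320918 109.34496929]
```

View pics/s3.png

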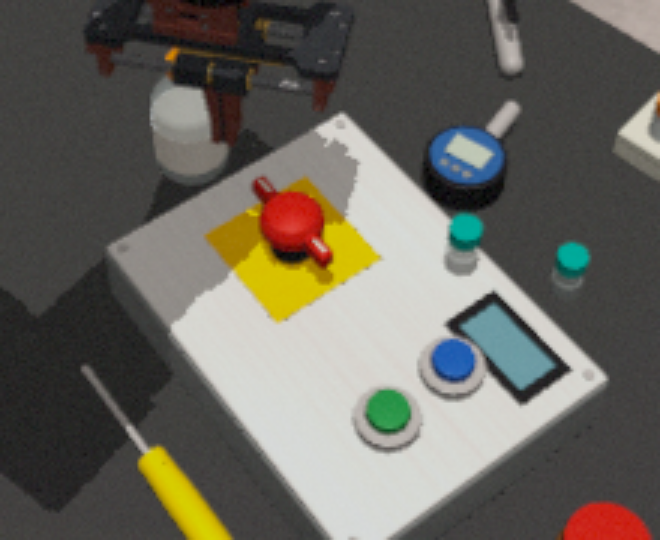

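Side crop: red is up and straight at (292,220) with wings at (262,187) and (320,250), crown z ≈ 120. Nothing else has moved. Now over to green.

Request:
{"fn": "arm_command", "kwargs": {"rows": [0, 0, 0, -0.4, 0.36, 0, -1, 0, 0, 0, -0.8, 0.74, 0, -1, 0, 0, 0, -1, 0.92, 0, -1, 0, 0, 0, -1, 0.92, 0, -1]}}

```text
t: 9.9
ee_pos: [506.2, -34.6, 165.4]
orientation: [-3.029, -0.831, 0.005]
ft_force: [0.6, 1.1, 0.1]
width: 0.2
grasp_force: 0.0
```

Request:
{"fn": "arm_command", "kwargs": {"rows": [0, 0, 0, -0.4, 0.36, 0, -1, 0, 0, 0, -0.8, 0.74, 0, -1, 0, 0, 0, -1, 0.92, 0, -1, 0, 0, 0, -1, 0.92, 0, -1, 0, 0, 0, -1, 0.92, 0, -1]}}

```text
t: 10.4
ee_pos: [477.2, -136.3, 166.2]
orientation: [-3.028, -0.835, 0.001]
ft_force: [0.8, -0.3, 0.5]
width: 0.3
grasp_force: 0.0
```

```bash
python3 -c "
from h import *
go(473.5,-150.3,97)"
```

```text
t 10.4 pos [ 477.19 -136.31  166.21] heading -59.17 tilt [-1.e-03  7.e-04 -1.e+00] F [ 0.83 -0.3   0.51] w 0.3
shift mm [-10.31  10.17  50.2 ] units [-0.1289  0.1272  0.6275] turn
```

Request:
{"fn": "arm_command", "kwargs": {"rows": [0, 0, 0, -0.129, 0.127, 0, -1, 0, 0, 0, -0.129, 0.127, 0.3, -1, 0, 0, 0, -0.129, 0.127, 0.55, -1, 0, 0, 0, -0.129, 0.127, 0.62, -1, 0, 0, 0, -0.129, 0.127, 0.62, -1]}}

```text
t: 10.9
ee_pos: [473.2, -150.5, 116.5]
orientation: [-3.027, -0.838, 0.003]
ft_force: [0.4, 0.3, -0.2]
width: 0.6
grasp_force: 0.0
```

Request:
{"fn": "arm_command", "kwargs": {"rows": [0, 0, 0, 0, 0, 0.03, -1, 0, 0, 0, 0, 0, 0.06, -1, 0, 0, 0, 0, 0, 0.09, -1, 0, 0, 0, 0, 0, 0.09, -1]}}

```text
t: 11.3
ee_pos: [474.1, -151.1, 110.4]
orientation: [3.028, 0.836, 0.002]
ft_force: [1.0, 0.3, 1.7]
width: 0.7
grasp_force: 0.9
```

```bash
python3 -c "
from h import *
go(473.5,-150.3,86)"
```

```text
t 11.3 pos [ 474.1  -151.15  110.43] heading -59.12 tilt [ 1.3e-03 -4.0e-04 -1.0e+00] F [0.98 0.31 1.66] w 0.7
shift mm [-0.08 -1.04  5.43] units [-0.001  -0.013   0.0678] turn
```

Request:
{"fn": "arm_command", "kwargs": {"rows": [0, 0, 0, 0, 0, 0.02, -1, 0, 0, 0, 0, 0, 0.04, -1, 0, 0, 0, 0, 0, 0.06, -1, 0, 0, 0, 0, 0, 0.065, -1, 0, 0, 0, 0, 0, 0.065, -1]}}

```text
t: 11.8
ee_pos: [474.1, -151.2, 105.3]
orientation: [3.028, 0.836, 0.001]
ft_force: [0.4, 1.0, 6.7]
width: 0.4
grasp_force: 3.6
```

Request:
{"fn": "arm_command", "kwargs": {"rows": [0, 0, 0, 0, 0, 0.008, -1, 0, 0, 0, 0, 0, 0.008, -1, 0, 0, 0, 0, 0, 0.008, -1]}}

```text
t: 12.1
ee_pos: [474.1, -151.2, 105.1]
orientation: [3.028, 0.836, 0.002]
ft_force: [-1.0, 1.7, 13.3]
width: 0.4
grasp_force: 6.9
```

Force rose well past the spring's 5 N with almost no further travel, so green is fully in. I release it and retreat upward.

Request:
{"fn": "arm_command", "kwargs": {"rows": [0, 0, 0, 0, 0, -0.1, -1, 0, 0, 0, 0, 0, -0.3, -1, 0, 0, 0, 0, 0, -0.7, -1, 0, 0, 0, 0, 0, -1, -1, 0, 0, 0, 0, 0, -1, -1]}}

```text
t: 12.6
ee_pos: [474.9, -151.6, 186.8]
orientation: [3.026, 0.836, 0.006]
ft_force: [-0.2, 0.5, 0.1]
width: 0.8
grasp_force: 0.0
```

Request:
{"fn": "arm_command", "kwargs": {"rows": [0, 0, 0, -0.5, -0.5, -0.4, -1, 0, 0, 0, -1, -1, -0.4, -1, 0, 0, 0, -1, -1, -0.4, -1, 0, 0, 0, -1, -1, -0.4, -1, 0, 0, 0, -1, -1, -0.4, -1]}}

```text
t: 13.1
ee_pos: [364.1, -123.6, 216.0]
orientation: [3.028, 0.836, 0.0]
ft_force: [0.3, -0.6, 0.6]
width: 0.4
grasp_force: 0.0
```

```bash
python3 - <<'E'
from h import *
go(473.5,-150.3,135)
im,d=ctrl.get_image("side");P=cloud("side",d);hsv=cv2.cvtColor(im,cv2.COLOR_RGB2HSV);H,S=hsv[...,0],hsv[...,1]
for c,a,b in(((473,-150),40,85),((535,-158),100,130)):
    m=(np.hypot(P[...,0]-c[0],P[...,1]-c[1])<20)&(S>60)&(H>a)&(H<b)&(d>0);print(m.sum(),np.median(P[m],0) if m.any() else 0)
cv2.imwrite("pics/s4.png",im[...,::-1])
E
```

```text
t 13.1 pos [ 364.09 -123.59  215.96] heading -59.13 tilt [ 2.e-04 -1.e-04 -1.e+00] F [ 0.34 -0.65  0.63] w 0.4
shift mm [80.2  79.04 61.99] units [1.0025 0.988  0.7749] turn
121 [ 472.87626934 -154.7294322    90.83772434]
162 [ 534.53309703 -157.74966746   91.10056542]
```

View pics/s4.png

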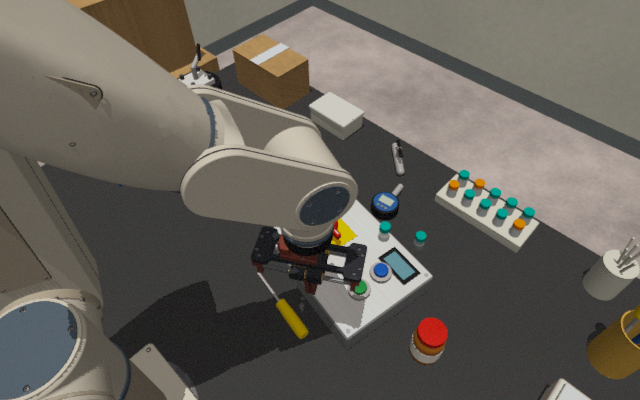

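The green cap at (359,288) and the blue one at (381,271) both stand at their full height of 91 mm. The vials, gauge, jar and screwdriver are where they were, and the arm is clear and touching nothing.

```bash
python3 -c "
from workcell import ctrl
print(ctrl.close_job())"
```

```text
the job is handed in; nothing more can be done
None
```

The job is handed in at about 13 s: the red stop was latched, twisted clockwise until it popped up and sprang back straight, then green was pressed fully in and came back out, with blue never touched and no push over about 13 N.

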